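# Lock the tilting stand level and stand the dropper bottle on it

## Robot

A 6-joint arm with a two-finger parallel gripper is mounted at the origin on a cart in front of the work surface, level with it; the furniture and walls round the work are solid. World frame = base frame: x ahead of the robot, y to its left, z up, the work surface at z = 0. Lengths are in m, angles in rad, forces in N, time in s.
With the tool pointing down it reaches from about 0.35 to 0.95 m from the base axis. Payload 17.4 kg.
Tool frame: the origin (TCP) lies at the very end of the fingers, on their centre line; the grasp point (between the pads) lies 19 mm behind it (arm.hold_point_z is the distance from the TCP to the grasp point, in m); z points along the fingers, y is the line along which they close (so a half turn about z gives the same grasp; the last joint's range is limited). The gripper opens to 93 mm and grips with 3 to 60 N. Pads are 15 mm wide; open, the fingers measure 128 mm over their backs; the gripper's body (75 mm by 188 mm) begins 65 mm behind the grasp point.
Start: joints at [-1.169, 0.116, 1.442, -0, 1.584, -0.038], TCP at [0.287, -0.611, 0.181] pointing down, gripper open.
Joint ranges: [-2.83, 2.83], [-0.83, 2.19], [0.07, 2.5], [-1.14, 4.28], [0.01, 3], [-2.97, 2.97]. Speed limits (rad/s): [1.89, 1.89, 2.22, 3.14, 3.14, 3.14].

## Interface

Orientations are given as a rotation vector (axis times angle).
In Python, from cell import arm gives the robot as it stands. The module is installed in compiled form; this text tells all that it offers.
- The arm moves only by the shell command python3 -m pendant 'ROWS' [OPENING]. ROWS is JSON, a list of rows, each a list of 2 entries, a list of its own where there are three numbers: the shift along the tool's x, y, z in cm, then the turn, a rotation vector about the tool's x, y, z in degrees. A call has 1 to 12 rows; each row is the pose to reach, as a shift and turn from the pose commanded when the call began, along the tool's axes at that moment; what a row does not reach only later rows make up. A row lasts 1/8 s, in which the tool goes at most 62.5 mm and 10.7 degrees, less where a joint would pass 70% of its speed; a pose out of reach is approached as far as the arm can. A call with a gripper value outside its range is refused whole. OPENING is the finger opening in cm, from 0 to 9.3, set as the call begins (- or left out, the last holds). The fingers move at their own pace and stop on an object; the grip force is fixed at half the most. Time passes only in rows, so rows that repeat a pose let the fingers close. It gives the time, the measured TCP pose, the force, the opening and the grip force at its end, in the units of the state.
- arm.observe(): the state, without advancing time (a new reading comes with each control period).
- arm.camera(name): name is "scene" or "side" or "wrist"; returns a dict with "image" (480x640x3 uint8, red, green, blue), "fx", "fy", "cx", "cy" (pixels), "R" (3x3) and "t" (3): a world point X has camera coordinates R X + t; the wrist camera has in their place "tool_from_camera" (4x4, takes a point from camera to tool coordinates, whose origin is the TCP and whose axes are the flange's). Camera axes: x right, y down, z forward; pixel columns grow to the right and rows downward; lengths in m; the calibration is good to about 2 mm. A picture is of the moment at which its call begins: read the wrist's pose just before it. There is no depth.
- arm.job_done(): hands the job in; it is judged then, once.
The state is a dict: "time_s": time; "joint_pos": joint angles; "joint_vel": joint speeds; "tau": joint torques, N m; "eef_pos": TCP position; "ee_rot": TCP orientation; "ft_force": force on the tool from outside, world axes, zero at the start; "torque": the same for the moment, N m; "gripper_width": finger opening in m; "gripper_force": force on a finger pad.
Only numpy, scipy, OpenCV 4.12 (cv2) and the standard library are available. Lean on these libraries where they do the work, as an engineer would, in place of code of your own. Each camera call takes 0.05 s, during which the arm holds its last target. There are 200 camera calls.

## Task

The plate of the small tilting stand is held up at a slope by its spring. Push it down on the blue pad until it lies level and the spring catch snaps over its front edge, so that it stays level when you let go. Then stand the brown dropper bottle with the tan bulb, from the pair beside the stand, upright in the middle of the round black mat on the plate, let go of it, and leave its white neighbour with the red bulb and the other things where they are.

Things in the scene. Friction and masses are not known exactly. Their poses are not given: they have to be found in the camera images.
- tilt_plate (a joint): Angle of the stand's hinged plate above level: 0 = level, 0.38 = fully raised (where its spring holds it), -0.035 = pressed down on its stops. It must be pressed to -0.02 or lower for the catch to snap over the front edge; it then stays within 0.015 of 0 when let go.
- stand: Tilting stand, fixed: grey base 225 x 130 mm, 16 mm high. Origin at bench level, z up, -x (front) towards the plate's free edge; hinge axis along y at x = +70 mm, 62 mm above the bench. Aluminium plate 150 mm long from the hinge to the front, 110 wide, 8 thick; level, its top is 66 mm above the bench; raised, its front edge is about 120 mm up.
- press_pad (a point): Centre of the top of the smooth blue pad (34 mm along the plate x 60 across) near the plate's free edge, 115 mm from the hinge; push here. Moves with the plate; x points to the hinge. 68 mm above the bench when level, about 110 raised, 64 on the stops. Pushing takes about 4 N at first, rising to about 11 N to pass the catch; then hard stops.
- mat_centre (a point): Centre of the top face of the round black rubber mat (72 mm across) on the plate, 55 mm from the hinge axis; 68 mm above the bench when the plate is level. It moves with the plate; z is normal to the plate.
- dropper_1: Brown dropper bottle with black collar and tan bulb, on the bench to the right of the stand (similar ones at the very back are fixed decor), to be stood on the mat; 102 mm tall, about 60 g. Round body 37 mm in diameter up to 60 mm, collar 24 mm in diameter from 60 to 76 mm, bulb 16 mm in diameter above. Rigid all over. Origin: centre of its underside; z up through the bulb.
- dropper_2: White dropper bottle with black collar and red bulb, same shape and size as the brown one; stays where it is. Origin: centre of its underside.
- slide_box: Black slide box, 46 x 107 x 34 mm, shut, lies behind the stand; stays where it is. Origin: centre of its underside.
- tape_1: Roll of tan tape lying flat, 96 mm across, 25 mm high; stays where it is. Origin: centre of its underside.
- catch_nose (a point): Tip of the spring catch's bevelled steel nose (26 mm wide, top 80 mm above the bench), 8 mm over the level plate's front edge. It springs aside by itself when the plate edge is pushed past it. Its fixed grey post, 40 mm wide (along the stand's y) and 88 mm high, stands 25 to 47 mm in front of this point, along the stand's -x.

How it is judged:
By the outcome, as a careful person would: the job done as asked, in the order asked, and still so for the second after the job is handed in, with the robot touching nothing.
It also fails if it takes over 53 s, if anything falls off the work surface, if the arm or the gripper's body presses on something with over 40 N, if the wrist force passes 120 N, or if a joint passes its speed limit or range.

## Working session

There is one attempt and no reset: what is moved stays moved. The work goes in short steps, Python scripts to look and compute and a shell command to move; the robot and the scene stay as the last step left them, time stands still between calls to the robot, and variables do not carry over. Pictures are saved under pics/ and viewed, at most 11 in all, crops included, and the job is handed in when it is done.

```bash
mkdir -p pics
python3 - <<'E'
from cell import arm
import cv2,numpy as np
o=arm.observe();print({k:np.round(v,3).tolist() for k,v in o.items()})
for n in("scene","side"):
    c=arm.camera(n);cv2.imwrite(f"pics/{n}0.png",c["image"][:,:,::-1])
    np.savez(f"{n}0.npz",**c)
    print(n,c["fx"],c["cx"],c["cy"],(-np.array(c["R"]).T@c["t"]).round(3))
E
```

```text
{'time_s': 0.0, 'joint_pos': [-1.169, 0.116, 1.442, 0.0, 1.584, -0.038], 'joint_vel': [-0.001, 0.001, 0.001, 0.001, -0.002, -0.0], 'tau': [-0.002, -72.127, -62.262, 0.078, 0.024, -0.0], 'eef_pos': [0.287, -0.611, 0.18], 'ee_rot': [-3.065, -0.685, 0.0], 'ft_force': [0.279, -0.486, -0.593], 'torque': [-0.035, 0.012, 0.002], 'gripper_force': 0.0, 'gripper_width': 0.093}
scene 502.6662614074129 314.6104128454414 247.4001285135868 [0.294 0.484 0.748]
side 519.6308060411562 330.448520096794 243.4174275677069 [0.262 0.629 0.402]
```

View pics/scene0.png

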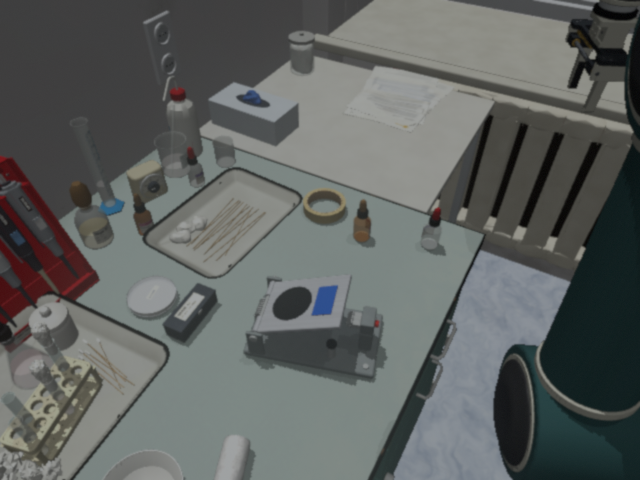

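View pics/side0.png

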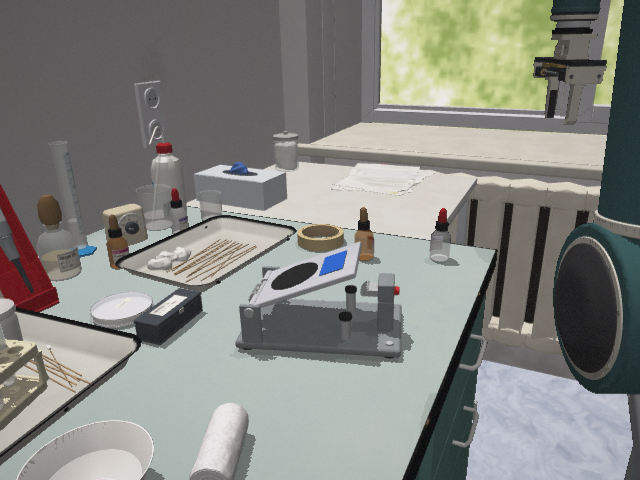

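The scene view shows the pad at (326,300), the mat at (295,303), the brown bottle at (362,222) and the white one at (431,230). In the side view the pad is at (334,262), the mat at (296,276), the brown bottle at (364,237) and the white one at (440,240). The catch post is on the robot side of the stand.

```bash
cat > h.py <<'E'
import numpy as np,cv2
def ray(c,p):
    R=np.array(c["R"]);t=np.array(c["t"])
    d=R.T@np.array([(p[0]-c["cx"])/c["fx"],(p[1]-c["cy"])/c["fy"],1]);return -R.T@t,d/np.linalg.norm(d)
def onz(c,p,z):
    o,d=ray(c,p);return o+d*(z-o[2])/d[2]
def tri(rs):
    A=sum(np.eye(3)-np.outer(d,d) for o,d in rs);b=sum((np.eye(3)-np.outer(d,d))@o for o,d in rs)
    X=np.linalg.solve(A,b);return X,[round(np.linalg.norm((np.eye(3)-np.outer(d,d))@(X-o))*1e3,1) for o,d in rs]
def blob(img,lo,hi,box):
    h=cv2.cvtColor(img,cv2.COLOR_RGB2HSV);m=cv2.inRange(h,lo,hi);k=np.zeros_like(m);x0,y0,x1,y1=box;k[y0:y1,x0:x1]=m[y0:y1,x0:x1]
    n,l,s,ce=cv2.connectedComponentsWithStats(k);i=1+np.argmax(s[1:,4]);return ce[i],s[i],(l==i).astype(np.uint8)
E
python3 - <<'E'
from h import *
S,D=[dict(np.load(f"{n}0.npz")) for n in("scene","side")]
def both(name,lo,hi,b1,b2):
    r=[]
    for c,b in((S,b1),(D,b2)):
        ce,s,m=blob(c["image"],lo,hi,b);r.append(ray(c,ce));print(name,ce.round(1),s)
    X,e=tri(r);print("  ",X.round(4),e);return X
pad=both("pad",(105,120,60),(130,255,255),(290,270,360,330),(300,240,370,290))
mat=both("mat",(0,0,0),(180,255,55),(265,280,318,325),(265,255,322,295))
br=both("brown",(5,90,40),(25,255,255),(345,195,380,250),(350,200,380,265))
red=both("red",(170,120,60),(180,255,255),(420,200,450,225),(425,200,455,230))
red=both("red0",(0,120,60),(5,255,255),(420,200,450,225),(425,200,455,230))
E
python3 - <<'E'
import cv2
a=cv2.imread('pics/scene0.png')[190:390,230:460];b=cv2.imread('pics/side0.png')[190:390,230:460]
cv2.imwrite('pics/c.png',cv2.resize(cv2.vconcat([a,b]),None,fx=1.5*1,fy=1.5) if 0 else cv2.resize(cv2.hconcat([a,b]),(800,348),interpolation=cv2.INTER_CUBIC))
E
```

```text
pad [324.5 300.2] [312 286  25  29 489]
pad [332.9 262.6] [319 251  28  24 366]
   [0.5326 0.0354 0.1088] [np.float64(0.1), np.float64(0.1)]
mat [291.9 303.1] [274 288  37  31 840]
mat [294.1 275.6] [272 263  45  26 662]
   [0.5852 0.0519 0.0868] [np.float64(0.1), np.float64(0.1)]
brown [361.1 235.5] [355 231  14  10 115]
brown [365.  243.4] [355 229  18  31 386]
   [ 0.5702 -0.1874  0.0476] [np.float64(0.4), np.float64(0.4)]
red [438.2 210.3] [437 209   3   4   9]
red [442.1 215.5] [438 208   9  15  76]
   [ 0.4557 -0.2963  0.0804] [np.float64(1.3), np.float64(1.3)]
red0 [436.3 211.9] [433 208   7   8  26]
red0 [441.  219.5] [438 218   7   4  13]
   [ 0.4592 -0.3019  0.0702] [np.float64(0.6), np.float64(0.6)]
```

View pics/c.png

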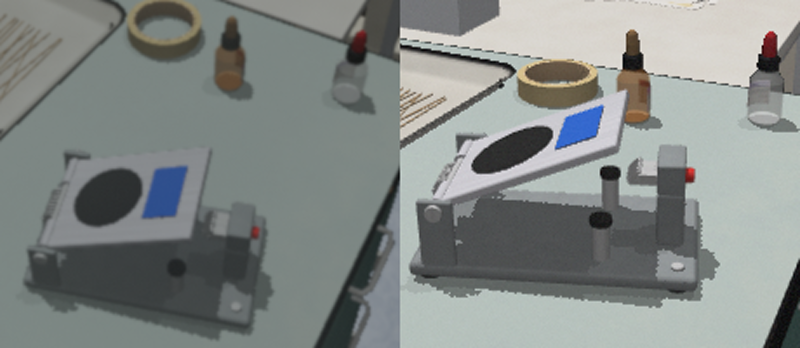

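```bash
cat >> h.py <<'E'
from scipy.spatial.transform import Rotation as Ro
def go(pos,yaw,o,tilt=None):
    R0=Ro.from_rotvec(o["ee_rot"]);T=Ro.from_euler('z',yaw,degrees=True)*Ro.from_euler('x',180,degrees=True)
    if tilt is not None:T=Ro.from_rotvec(tilt)*T
    print("shift cm",(R0.inv().apply(np.array(pos)-o["eef_pos"])*100).round(2),"turn",(R0.inv()*T).as_rotvec(degrees=True).round(2))
E
python3 - <<'E'
from h import *;from cell import arm
o=arm.observe();go([.5232,.0325,.16],17.4,o)
S,D=[dict(np.load(f"{n}0.npz")) for n in("scene","side")]
print(onz(S,(364,200),.100),onz(D,(363.4,207.5),.100),tri([ray(S,(364,200)),ray(D,(363.4,207.5))]))
print(onz(S,(437.5,208.5),.100),onz(D,(442.3,208.2),.100))
E
```

```text
shift cm [ 48.72 -48.14   2.04] turn [-0.06  0.    7.8 ]
[ 0.58909943 -0.23135088  0.1       ] [ 0.59004968 -0.23116019  0.1       ] (array([ 0.58955105, -0.23119374,  0.1000202 ]), [np.float64(0.5), np.float64(0.5)])
[ 0.45278709 -0.27810764  0.1       ] [ 0.45411376 -0.28001005  0.1       ]
```

```bash
R='[[48.7,-48.1,2.0],[0,0,7.8]]'; python3 -m pendant '[[[24.3,-24,-1],[0,0,4]],[[24.3,-24,-1],[0,0,4]],[[24.3,-24,-1],[0,0,4]],[[24.3,-24,-1],[0,0,4]],[[24.3,-24,-1],[0,0,4]],[[48.7,-48.1,0],[0,0,7.8]],[[48.7,-48.1,0],[0,0,7.8]],[[48.7,-48.1,0],[0,0,7.8]],[[48.7,-48.1,0],[0,0,7.8]],[[48.7,-48.1,0],[0,0,7.8]],[[48.7,-48.1,2],[0,0,7.8]],[[48.7,-48.1,2],[0,0,7.8]]]' 0
python3 -m pendant '[[[0,0,0],[0,0,0]],[[0,0,0],[0,0,0]]]'
python3 - <<'E'
from h import *;from cell import arm
o=arm.observe();print(np.round(o["joint_pos"],2));go([.5232,.0325,.115],17.4,o)
E
```

```text
time_s: 1.6
eef_pos: [0.5229, 0.035, 0.1584]
ee_rot: [-3.104, -0.482, 0.005]
ft_force: [0.5, -0.2, 0.3]
gripper_width: 0.0003
gripper_force: 0.0
time_s: 1.85
eef_pos: [0.5232, 0.0307, 0.1611]
ee_rot: [3.106, 0.473, 0.001]
ft_force: [-1.1, -0.2, -0.1]
gripper_width: 0.001
gripper_force: 0.0
[ 0.01 -0.21  1.79 -0.    1.56  1.28]
shift cm [ 0.05 -0.18  4.61] turn [ 0.02 -0.04 -0.09]
```

```bash
python3 -m pendant '[[[0,0,2],[0,0,0]],[[0,0,4],[0,0,0]],[[0,0,5],[0,0,0]],[[0,0,5.6],[0,0,0]],[[0,0,6.2],[0,0,0]],[[0,0,6.8],[0,0,0]],[[0,0,7.3],[0,0,0]],[[0,0,7.8],[0,0,0]],[[0,0,8.3],[0,0,0]],[[0,0,8.7],[0,0,0]],[[0,0,9.0],[0,0,0]],[[0,0,9.2],[0,0,0]]]'
python3 -m pendant '[[[0,0,0.15],[0,0,0]],[[0,0,0.3],[0,0,0]],[[0,0,0.4],[0,0,0]],[[0,0,0.4],[0,0,0]]]'
```

```text
time_s: 3.35
eef_pos: [0.5233, 0.0317, 0.0686]
ee_rot: [3.105, 0.475, 0.0]
ft_force: [-2.7, -1.3, 4.5]
gripper_width: 0.0002
gripper_force: 2.5
time_s: 3.85
eef_pos: [0.5233, 0.0318, 0.0645]
ee_rot: [-3.105, -0.475, -0.0]
ft_force: [-0.5, -0.7, 3.7]
gripper_width: 0.0003
gripper_force: 2.0
```

```bash
python3 -m pendant '[[[0,0,0.1],[0,0,0]],[[0,0,0.2],[0,0,0]],[[0,0,0.2],[0,0,0]]]'
python3 -m pendant '[[[0,0,0.1],[0,0,0]],[[0,0,0.2],[0,0,0]],[[0,0,0.2],[0,0,0]]]'
```

```text
time_s: 4.22
eef_pos: [0.5232, 0.0318, 0.0625]
ee_rot: [-3.105, -0.475, 0.0]
ft_force: [-1.0, 0.1, 5.0]
gripper_width: 0.0003
gripper_force: 2.1
time_s: 4.6
eef_pos: [0.5232, 0.0318, 0.0605]
ee_rot: [-3.105, -0.475, 0.0]
ft_force: [-0.9, 0.1, 5.0]
gripper_width: 0.0005
gripper_force: 2.2
```

Run:
```python
from cell import arm
import cv2
a=arm.camera("scene")["image"][210:410,220:450,::-1];b=arm.camera("side")["image"][210:410,220:450,::-1]
cv2.imwrite('pics/d.png',cv2.resize(cv2.hconcat([a,b]),(800,348),interpolation=cv2.INTER_CUBIC))
```

```text
(no output)
```

View pics/d.png

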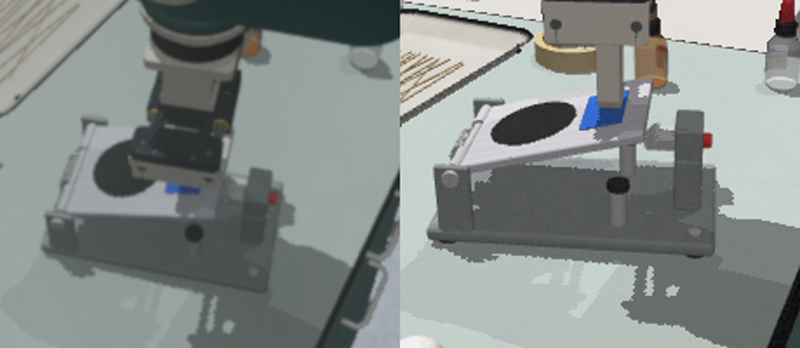

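The plate is only partly down, and the fingertips are on the pad near crop (610,105). I'll check where the reported TCP projects.

Run:
```python
from h import *;from cell import arm
o=arm.observe();R=Ro.from_rotvec(o["ee_rot"]);print(o["eef_pos"],o["ft_force"])
vis={}
for n,x0 in(("scene",0),("side",400)):
    c=arm.camera(n);np.savez(n+"1.npz",**c)
    im=c["image"][:,:,::-1].copy();im=cv2.resize(im,None,fx=1,fy=1)
    ps=[]
    for p in([0,0,0],[0,.0175,0],[0,-.0175,0],[0,0,-.08]):
        X=c["R"]@(o["eef_pos"]+R.apply(p))+c["t"];ps.append((c["fx"]*X[0]/X[2]+c["cx"],c["fy"]*X[1]/X[2]+c["cy"]))
    print(n,np.round(ps,1).tolist())
    crop=cv2.resize(im[225:325,270:380],(440,400),interpolation=cv2.INTER_CUBIC)
    for p in ps:cv2.circle(crop,(int((p[0]-270)*4),int((p[1]-225)*4)),3,(0,255,0),-1)
    vis[n]=crop[:,:400]
cv2.imwrite("pics/e.png",cv2.hconcat([vis["scene"],vis["side"]]))
```

```text
[0.52326342 0.03179441 0.0605616 ] [-1.25211624 -0.92306115  4.30121826]
scene [[330.2, 318.8], [332.1, 310.6], [328.2, 327.1], [331.1, 288.2]]
side [[340.5, 293.9], [341.7, 288.2], [339.2, 299.8], [339.9, 241.2]]
```

View pics/e.png

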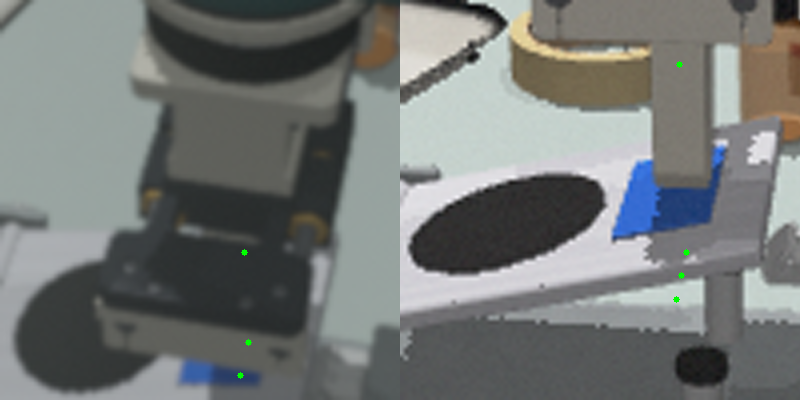

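The visible fingertips are about 30 mm above the reported TCP, in line with the low force. I'll keep pressing and watch the force.

```bash
python3 -m pendant '[[[0,0,0.3],[0,0,0]],[[0,0,0.6],[0,0,0]],[[0,0,0.9],[0,0,0]],[[0,0,1.2],[0,0,0]],[[0,0,1.2],[0,0,0]]]'
python3 - <<'E'
from h import *;from cell import arm
for n,b in(("side",(310,230,370,330)),):
    c=arm.camera(n);np.savez(n+"2.npz",**c);im=c["image"][:,:,::-1]
    cv2.imwrite("pics/f.png",cv2.resize(im[150:350,230:450],(660,600),interpolation=cv2.INTER_CUBIC))
    print(blob(c["image"],(105,100,40),(130,255,255),b)[:2])
E
```

```text
time_s: 5.42
eef_pos: [0.5232, 0.0318, 0.0484]
ee_rot: [-3.105, -0.475, 0.0]
ft_force: [-1.9, -0.6, 5.8]
gripper_width: 0.0005
gripper_force: 2.7
(array([338.48297214, 281.75232198]), array([325, 269,  28,  22, 323], dtype=int32))
```

View pics/f.png

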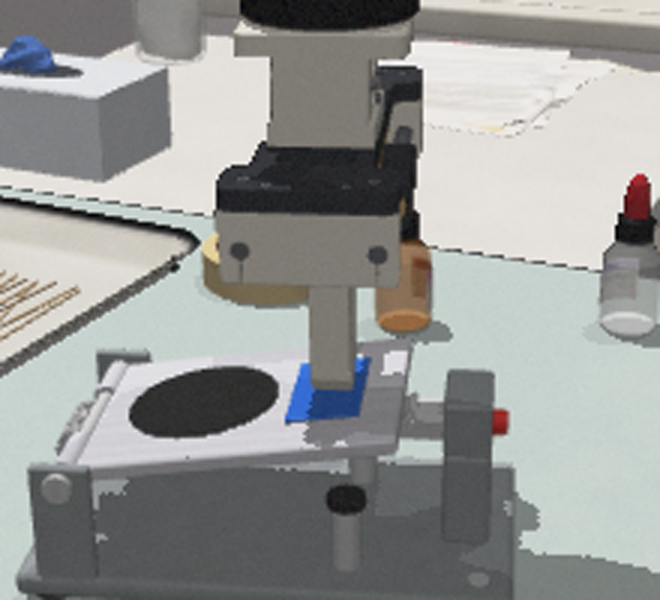

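The plate is about half-way down, the fingertips sit on the pad at crop (335,385), and the body is clear of the post. I'll go on pressing.

```bash
python3 -m pendant '[[[0,0,0.3],[0,0,0]],[[0,0,0.6],[0,0,0]],[[0,0,0.9],[0,0,0]],[[0,0,1.0],[0,0,0]]]'
python3 -m pendant '[[[0,0,0.2],[0,0,0]],[[0,0,0.4],[0,0,0]],[[0,0,0.4],[0,0,0]]]'
python3 - <<'E'
from h import *;from cell import arm
c=arm.camera("side");print(blob(c["image"],(105,100,40),(130,255,255),(310,230,370,330))[:2])
E
```

```text
time_s: 5.98
eef_pos: [0.5233, 0.0317, 0.0388]
ee_rot: [3.105, 0.475, 0.0]
ft_force: [-2.1, -0.5, 6.6]
gripper_width: 0.0005
gripper_force: 3.7
time_s: 6.35
eef_pos: [0.5231, 0.0316, 0.0346]
ee_rot: [3.105, 0.475, -0.001]
ft_force: [-2.7, -1.5, 6.6]
gripper_width: 0.0005
gripper_force: 3.0
(array([340.33939394, 289.94545455]), array([326, 278,  29,  21, 330], dtype=int32))
```

```bash
python3 -m pendant '[[[0,0,0.2],[0,0,0]],[[0,0,0.4],[0,0,0]],[[0,0,0.4],[0,0,0]]]' | grep -E 'pos|ft'
python3 -m pendant '[[[0,0,0.15],[0,0,0]],[[0,0,0.3],[0,0,0]],[[0,0,0.3],[0,0,0]]]'| grep -E 'pos|ft'
python3 - <<'E'
from h import *;from cell import arm
c=arm.camera("side");print(blob(c["image"],(105,100,40),(130,255,255),(310,230,370,330))[:2])
h=np.array([.632,.0666]);u=np.array([.9542,.299]);v=np.array([-.299,.9542])
for z in(.068,.064):
  for r,s in((98,30),(132,30)):
    X=c["R"]@np.append(h-u*r/1e3+v*s/1e3,z)+c["t"];print(z,r,s,c["fx"]*X[0]/X[2]+c["cx"],c["fy"]*X[1]/X[2]+c["cy"])
E
```

```text
eef_pos: [0.523, 0.0317, 0.0306]
ft_force: [-3.1, -1.7, 6.0]
eef_pos: [0.523, 0.0317, 0.0276]
ft_force: [-5.2, -1.7, 8.2]
(array([340.80588235, 294.59117647]), array([327, 282,  28,  22, 340], dtype=int32))
0.068 98 30 326.1927190638531 299.0365916026867
0.068 132 30 351.242218247251 300.11674826294114
0.064 98 30 326.25220559032334 301.64966831824904
0.064 132 30 351.2482417279422 302.7425871778911
```

```bash
for i in 1; do python3 -m pendant '[[[0,0,0.1],[0,0,0]],[[0,0,0.2],[0,0,0]],[[0,0,0.2],[0,0,0]]]' | grep -E 'pos|ft'; python3 -m pendant '[[[0,0,0.1],[0,0,0]],[[0,0,0.2],[0,0,0]],[[0,0,0.2],[0,0,0]]]' | grep -E 'pos|ft'; done
python3 - <<'E'
from h import *;from cell import arm
c=arm.camera("side");print(blob(c["image"],(105,100,40),(130,255,255),(310,230,370,330))[:2])
E
```

```text
eef_pos: [0.5231, 0.0316, 0.0261]
ft_force: [-6.4, -1.6, 12.0]
eef_pos: [0.5232, 0.0316, 0.0255]
ft_force: [-16.6, -3.2, 28.3]
(array([340.91520468, 295.77192982]), array([327, 283,  28,  22, 342], dtype=int32))
```

```bash
python3 -m pendant '[[[0,0,-0.5],[0,0,0]],[[0,0,-2],[0,0,0]],[[0,0,-6],[0,0,0]],[[0,0,-10],[0,0,0]],[[0,0,-14],[0,0,0]],[[0,0,-14],[0,0,0]],[[0,0,-14],[0,0,0]]]' | grep -E 'time|pos|ft'
python3 - <<'E'
from h import *;from cell import arm
o=arm.observe();R=Ro.from_rotvec(o["ee_rot"])
v=[]
for n in("scene","side"):
    c=arm.camera(n);np.savez(n+"3.npz",**c);im=c["image"][:,:,::-1].copy()
    for p in([0,0,0],[0,0,-.084]):
        X=c["R"]@(o["eef_pos"]+R.apply(p))+c["t"];cv2.circle(im,(int(c["fx"]*X[0]/X[2]+c["cx"]),int(c["fy"]*X[1]/X[2]+c["cy"])),1,(0,255,0),-1)
    v.append(cv2.resize(im[150:390,230:430],(400,480),interpolation=cv2.INTER_CUBIC))
    print(blob(c["image"],(105,100,40),(130,255,255),(290,230,370,330))[:2])
cv2.imwrite("pics/g.png",cv2.hconcat(v))
E
```

```text
time_s: 8.88
eef_pos: [0.523, 0.0318, 0.1629]
ft_force: [-0.2, -0.1, 0.2]
(array([330.0455408 , 316.20493359]), array([318, 302,  25,  28, 527], dtype=int32))
(array([340.66803279, 290.13114754]), array([327, 280,  28,  21, 488], dtype=int32))
```

View pics/g.png

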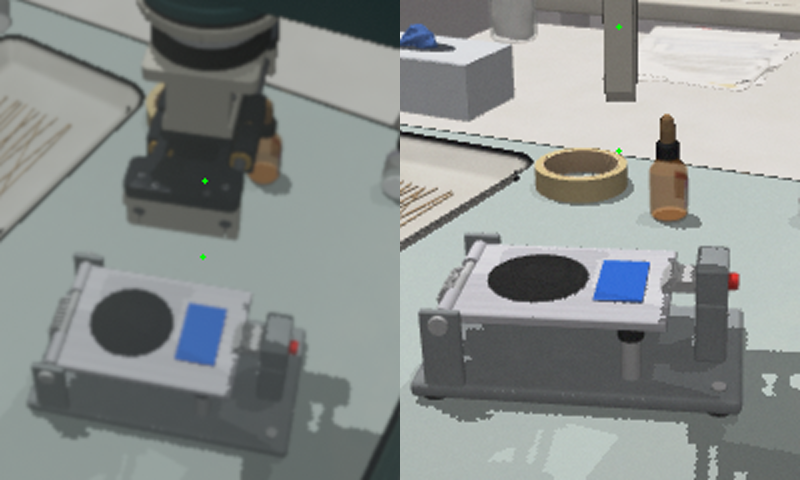

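The plate is latched level: it lies flat in both views with the nose over its front edge. The fingertip shows at side crop (620,100) and the projected TCP at (618,151), so the true tip is about 38 mm above the TCP reading. Next I'll check the gripper body height and the level plate.

Run:
```python
from h import *
S,D,F=[dict(np.load(f)) for f in("scene3.npz","side3.npz","side2.npz")]
def pr(c,X):
    X=c["R"]@np.array(X)+c["t"];return (c["fx"]*X[0]/X[2]+c["cx"]).round(1),(c["fy"]*X[1]/X[2]+c["cy"]).round(1)
for nm,lo,hi,b1,b2 in(("pad",(105,120,60),(130,255,255),(290,270,370,345),(300,240,370,330)),("mat",(0,0,0),(180,255,55),(268,285,320,335),(268,265,326,305))):
    r=[]
    for c,b in((S,b1),(D,b2)):
        ce,s,m=blob(c["image"],lo,hi,b);r.append(ray(c,ce));print(nm,s,onz(c,ce,.068).round(4))
    print(tri(r))
R=Ro.from_euler('z',17.4,degrees=True)*Ro.from_euler('x',180,degrees=True)
tcp=np.array([.5232,.0318,.0484])
for tip in(-.0385,):
  for b in(-.046,-.065,-.084,-.1):
    print(b,[pr(F,tcp+R.apply([x,-.094,tip+b])) for x in(-.0375,.0375)])
  print("tip",[pr(F,tcp+R.apply([x,-.0175,tip])) for x in(-.0075,.0075)])
```

```text
pad [318 302  25  30 529] [0.5227 0.0331 0.068 ]
pad [327 280  28  21 476] [0.5219 0.0345 0.068 ]
(array([0.52302158, 0.03226887, 0.06674577]), [np.float64(0.1), np.float64(0.1)])Traceback (most recent call last):
  File "<stdin>", line 8, in <module>
  File "h.py", line 12, in blob
    n,l,s,ce=cv2.connectedComponentsWithStats(k);i=1+np.argmax(s[1:,4]);return ce[i],s[i],(l==i).astype(np.uint8)
                                                     ~~~~~~~~~^^^^^^^^^
    return _wrapfunc(a, 'argmax', axis=axis, out=out, **kwds)
    return bound(*args, **kwds)
ValueError: attempt to get argmax of an empty sequence
```

Run:
```python
from h import *
S,D,F=[dict(np.load(f)) for f in("scene3.npz","side3.npz","side2.npz")]
def pr(c,X):
    X=c["R"]@np.array(X)+c["t"];return float((c["fx"]*X[0]/X[2]+c["cx"]).round(1)),float((c["fy"]*X[1]/X[2]+c["cy"]).round(1))
r=[]
for c,b in((S,(268,285,320,335)),(D,(268,265,326,305))):
    ce,s,m=blob(c["image"],(0,0,0),(180,255,75),b);r.append(ray(c,ce));print("mat",s,onz(c,ce,.068).round(4))
print(tri(r))
R=Ro.from_euler('z',17.4,degrees=True)*Ro.from_euler('x',180,degrees=True)
tcp=np.array([.5232,.0318,.0484])
for b in(-.046,-.065,-.084,-.1):
    print(b,[pr(F,tcp+R.apply([x,-.094,-.0385+b])) for x in(-.0375,.0375)])
print("tip",[pr(F,tcp+R.apply([x,-.0175,-.0385])) for x in(-.0075,.0075)])
```

```text
mat [ 276  295   40   33 1011] [0.5795 0.0512 0.068 ]
mat [274 278  50  23 908] [0.5784 0.0532 0.068 ]
(array([0.58022866, 0.04995872, 0.06610766]), [np.float64(0.1), np.float64(0.1)])
-0.046 [(363.2, 277.7), (300.7, 275.4)]
-0.065 [(363.3, 263.1), (300.1, 260.9)]
-0.084 [(363.5, 248.1), (299.5, 246.1)]
-0.1 [(363.6, 235.1), (298.9, 233.3)]
tip [(344.5, 282.9), (333.5, 282.4)]
```

Run:
```python
from h import *;from cell import arm
S=dict(np.load("scene3.npz"));print("tape",onz(dict(np.load("scene0.npz")),(324,206),.025))
o=arm.observe()
for y in(17.4,0,-20):go([.5895,-.231,.12],y,o)
```

```text
tape [ 0.69104935 -0.25302789  0.025     ]
shift cm [-1.48 27.08  4.21] turn [-0.03  0.1  -0.  ]
shift cm [-1.48 27.08  4.21] turn [-0.02  0.11 17.4 ]
shift cm [-1.48 27.08  4.21] turn [ 0.    0.11 37.4 ]
```

```bash
python3 -m pendant '[[[-0.7,13,0],[0,0,0]],[[-0.7,13,0],[0,0,0]],[[-1.5,27.1,0],[0,0,0]],[[-1.5,27.1,0],[0,0,0]],[[-1.5,27.1,2],[0,0,0]],[[-1.5,27.1,4],[0,0,0]],[[-1.5,27.1,4],[0,0,0]],[[-1.5,27.1,4],[0,0,0]],[[-1.5,27.1,4],[0,0,0]]]' 6.5
python3 - <<'E'
from h import *;from cell import arm
o=arm.observe();R=Ro.from_rotvec(o["ee_rot"]);print(o["eef_pos"])
v=[]
c=arm.camera("side");im=c["image"][:,:,::-1].copy()
for p in([0,0,0],[0,0,-.039],[0,.0325,-.039],[0,-.0325,-.039]):
    X=c["R"]@(o["eef_pos"]+R.apply(p))+c["t"];cv2.circle(im,(int(c["fx"]*X[0]/X[2]+c["cx"]),int(c["fy"]*X[1]/X[2]+c["cy"])),1,(0,255,0),-1)
v.append(cv2.resize(im[110:310,280:480],(400,400),interpolation=cv2.INTER_CUBIC))
c=arm.camera("wrist");np.savez("w.npz",**c,pos=o["eef_pos"],rot=o["ee_rot"]);v.append(cv2.resize(c["image"][:,:,::-1],(400,300)));v[1]=cv2.copyMakeBorder(v[1],0,100,0,0,0)
print(np.round(c["tool_from_camera"],3))
cv2.imwrite("pics/i.png",cv2.hconcat(v))
E
```

```text
time_s: 10.1
eef_pos: [0.5903, -0.2305, 0.1246]
ee_rot: [3.104, 0.477, 0.002]
ft_force: [0.3, -0.4, -0.4]
gripper_width: 0.0651
gripper_force: 0.0
[ 0.59033261 -0.23053266  0.12464653]
[[-0.001 -0.966 -0.259  0.072]
 [ 1.    -0.001 -0.001  0.   ]
 [ 0.001 -0.259  0.966 -0.204]
 [ 0.     0.     0.     1.   ]]
```

View pics/i.png

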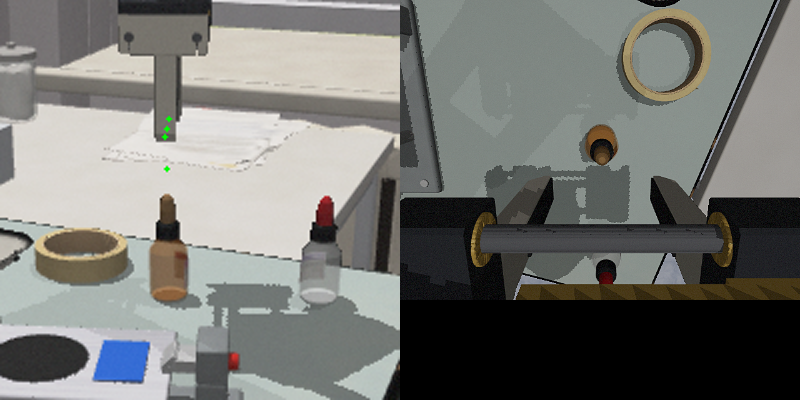

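The side view shows the fingertips at crop (165,138), matching the 39 mm offset, with the bottle bulb directly below at (167,200). In the wrist view the bulb at (603,160) lies midway between the fingers.

Run:
```python
from h import *;from cell import arm
w=dict(np.load("w.npz"));R=Ro.from_rotvec(w["rot"]).as_matrix();T=w["tool_from_camera"]
for off in(0,-.039):
    t=T[:3,3]+[0,0,off];C=w["pos"]+R@t
    d=R@T[:3,:3]@np.array([(325-w["cx"])/w["fx"],(255-w["cy"])/w["fy"],1]);print(off,C+d*(.1-C[2])/d[2])
o=arm.observe();go([.5895,-.231,-.009],17.4,o)
```

```text
0 [ 0.59178999 -0.23178728  0.1       ]
-0.039 [ 0.58034013 -0.2355949   0.1       ]
shift cm [-0.09 -0.02 13.34] turn [ 0.04 -0.05  0.04]
```

```bash
python3 -m pendant '[[[0,0,3],[0,0,0]],[[0,0,6],[0,0,0]],[[0,0,8],[0,0,0]],[[0,0,10],[0,0,0]],[[0,0,11.5],[0,0,0]],[[0,0,13.2],[0,0,0]],[[0,0,13.2],[0,0,0]],[[0,0,13.2],[0,0,0]]]'
python3 -m pendant '[[[0,0,0],[0,0,0]],[[0,0,0],[0,0,0]],[[0,0,0],[0,0,0]],[[0,0,0],[0,0,0]],[[0,0,0],[0,0,0]],[[0,0,0],[0,0,0]]]' 2.5
python3 - <<'E'
from h import *;from cell import arm
v=[]
for n,b in(("scene",(120,260,290,490)),("side",(110,310,280,480))):
    c=arm.camera(n);v.append(cv2.resize(c["image"][130:300,290:460,::-1],(400,400),interpolation=cv2.INTER_CUBIC))
cv2.imwrite("pics/j.png",cv2.hconcat(v))
E
```

```text
time_s: 11.2
eef_pos: [0.5903, -0.2314, -0.0079]
ee_rot: [3.105, 0.475, 0.001]
ft_force: [0.6, -0.9, 0.5]
gripper_width: 0.0654
gripper_force: 0.0
time_s: 11.95
eef_pos: [0.59, -0.2313, -0.0083]
ee_rot: [3.105, 0.475, 0.0]
ft_force: [-0.7, 0.3, 3.0]
gripper_width: 0.0356
gripper_force: 29.9
```

View pics/j.png

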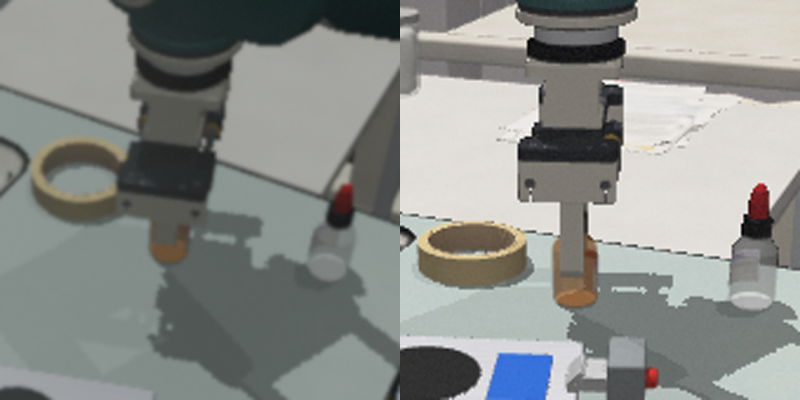

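The fingers hold the brown bottle upright by its body at side crop (575,270), 35.6 mm apart. The white bottle is undisturbed.

```bash
python3 -m pendant '[[[0,0,-2],[0,0,0]],[[0,0,-5],[0,0,0]],[[0,0,-9],[0,0,0]],[[0,0,-13],[0,0,0]],[[0,0,-14],[0,0,0]],[[1.2,-4.5,-14],[0,0,0]],[[2.5,-9,-14],[0,0,0]],[[3.8,-13.8,-14],[0,0,0]],[[5.1,-18.5,-14],[0,0,0]],[[6.3,-23,-14],[0,0,0]],[[7.2,-26.2,-14],[0,0,0]],[[7.5,-27.1,-14],[0,0,0]]]'
python3 -m pendant '[[[0,0,0],[0,0,0]],[[0,0,0],[0,0,0]],[[0,0,0],[0,0,0]]]'
python3 - <<'E'
from h import *;from cell import arm
o=arm.observe();go([.580,.050,.064],17.4,o);print(np.round(o["joint_pos"],2))
v=[]
for n in("scene","side"):
    c=arm.camera(n);im=c["image"][:,:,::-1].copy()
    for z in(-.0+.0083,):
        X=c["R"]@(o["eef_pos"]+[0,0,z])+c["t"];cv2.circle(im,(int(c["fx"]*X[0]/X[2]+c["cx"]),int(c["fy"]*X[1]/X[2]+c["cy"])),1,(0,255,0),-1)
    v.append(cv2.resize(im[150:350,220:420],(400,400),interpolation=cv2.INTER_CUBIC))
cv2.imwrite("pics/k.png",cv2.hconcat(v))
E
```

```text
time_s: 13.55
eef_pos: [0.5801, 0.0513, 0.1313]
ee_rot: [-3.105, -0.478, 0.001]
ft_force: [0.2, -0.9, -1.0]
gripper_width: 0.036
gripper_force: 29.9
time_s: 13.92
eef_pos: [0.5806, 0.0488, 0.1315]
ee_rot: [3.106, 0.473, -0.0]
ft_force: [0.1, 0.3, -0.9]
gripper_width: 0.0359
gripper_force: 29.9
shift cm [-0.02 -0.13  6.75] turn [ 0.    0.01 -0.07]
[ 0.04 -0.07  1.71 -0.    1.5   1.31]
```

View pics/k.png

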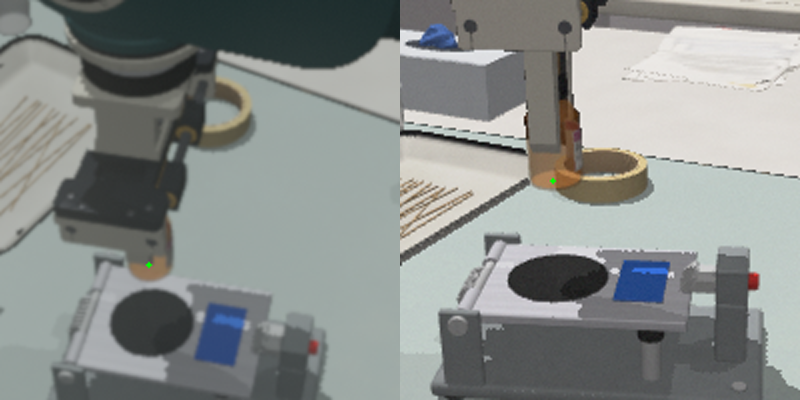

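The base of the bottle agrees with the projected point in both views, and the plate is still level. Lowering onto the mat.

```bash
python3 -m pendant '[[[0,-0.1,1.5],[0,0,0]],[[0,-0.1,3.5],[0,0,0]],[[0,-0.1,5],[0,0,0]],[[0,-0.1,6],[0,0,0]],[[0,-0.1,6.6],[0,0,0]],[[0,-0.1,6.9],[0,0,0]],[[0,-0.1,6.9],[0,0,0]],[[0,-0.1,6.9],[0,0,0]]]' | grep -E "pos|ft"
python3 -m pendant '[[[0,0,0.1],[0,0,0]],[[0,0,0.2],[0,0,0]],[[0,0,0.2],[0,0,0]]]'| grep -E "pos|ft"
```

```text
eef_pos: [0.5804, 0.0507, 0.063]
ft_force: [-0.2, -0.3, -0.1]
eef_pos: [0.5801, 0.0507, 0.0605]
ft_force: [-1.1, -0.5, -0.7]
```

```bash
python3 -m pendant '[[[0,0,0.05],[0,0,0]],[[0,0,0.1],[0,0,0]],[[0,0,0.1],[0,0,0]]]' | grep -E "pos|ft"
python3 - <<'E'
from h import *;from cell import arm
print(arm.observe()["ft_force"])
E
python3 -m pendant '[[[0,0,0.05],[0,0,0]],[[0,0,0.1],[0,0,0]],[[0,0,0.1],[0,0,0]]]'| grep -E "pos|ft"
```

```text
eef_pos: [0.5804, 0.0507, 0.0599]
ft_force: [-0.6, 0.8, 4.0]
[-0.61586516  0.81514586  4.01190211]
eef_pos: [0.5807, 0.0508, 0.0597]
ft_force: [-3.5, 0.6, 12.0]
```

In contact at the expected height. I'll ease off, release and lift away.

```bash
python3 -m pendant '[[[0,0,-0.1],[0,0,0]],[[0,0,-0.1],[0,0,0]],[[0,0,-0.1],[0,0,0]]]' | grep -E "pos|ft"
python3 -m pendant '[[[0,0,0],[0,0,0]],[[0,0,0],[0,0,0]],[[0,0,0],[0,0,0]],[[0,0,0],[0,0,0]],[[0,0,-1],[0,0,0]],[[0,0,-3],[0,0,0]],[[0,0,-6],[0,0,0]],[[0,0,-10],[0,0,0]],[[0,0,-14],[0,0,0]],[[0,0,-17],[0,0,0]],[[0,0,-17],[0,0,0]],[[0,0,-17],[0,0,0]]]' 6.5
python3 - <<'E'
from h import *;from cell import arm
v=[]
for n in("scene","side"):
    c=arm.camera(n);np.savez(n+"9.npz",**c);v.append(cv2.resize(c["image"][170:370,240:460,::-1],(400,364),interpolation=cv2.INTER_CUBIC))
cv2.imwrite("pics/l.png",cv2.hconcat(v))
E
```

```text
eef_pos: [0.5804, 0.0507, 0.0598]
ft_force: [0.5, 0.7, 5.1]
time_s: 18.02
eef_pos: [0.58, 0.0507, 0.2296]
ee_rot: [-3.105, -0.475, -0.0]
ft_force: [-0.1, 0.1, -1.6]
gripper_width: 0.065
gripper_force: 0.0
```

View pics/l.png

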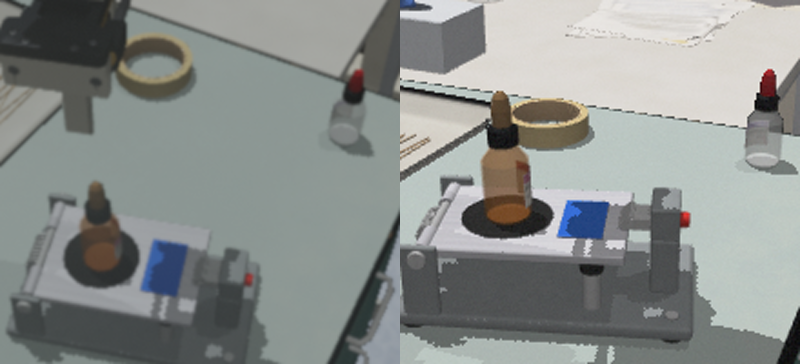

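The brown bottle stands upright and centred on the mat: its base is at side crop (508,212) and the mat spans 461–553. The plate is level and latched, the gripper is clear, and nothing else has moved.

```bash
python3 -c "
from cell import arm
print(arm.job_done())"
```

```text
the job is handed in; nothing more can be done
None
```

The plate is latched level, the brown dropper bottle stands upright in the middle of the black mat with the gripper clear of it, and the job was handed in at about 18 s.

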